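# Shift the jar roller into third speed and start it

## Robot

A 7-joint arm with a two-finger parallel gripper is mounted at the origin on a cart in front of the work surface, level with it; the furniture and walls round the work are solid. World frame = base frame: x ahead of the robot, y to its left, z up, the work surface at z = 0. Lengths are in m, angles in rad, forces in N, time in s.
With the tool pointing down it reaches from about 0.425 to 0.8 m from the base axis. Payload 8.3 kg.
Tool frame: the origin (TCP) lies at the very end of the fingers, on their centre line; the grasp point (between the pads) lies arm.tcp_to_grasp behind it (arm.tcp_to_grasp is the distance from the TCP to the grasp point, in m); z points along the fingers, y is the line along which they close (so a half turn about z gives the same grasp; the last joint's range is limited). The gripper opens to 85 mm and grips with 20 to 120 N. Pads are 22 mm wide; open, the fingers measure 114 mm over their backs; the gripper's body (76 mm by 85 mm) begins 54 mm behind the grasp point. The pads swing forward as they close: fully open they stand 13 mm farther back than shut.
Start: joints at [1.182, 0.383, 0.016, 1.37, -0.006, 1.388, -0.046], TCP at [0.2, -0.592, 0.231] pointing down, gripper open.
Joint ranges: [-2.95, 2.95], [-0.25, 2.06], [-1.52, 1.56], [0.18, 2.33], [-1.44, 4.58], [0.02, 2.06], [-3.01, 3.01]. Speed limits (rad/s): [2.39, 2.39, 3.01, 3.01, 3.14, 3.14, 3.14].

## Interface

Orientations are given as a unit quaternion [w, x, y, z].
In Python, from cell import get_state, camera, calibration, arm, boxes_of, cut_out gives the robot as it stands. The module is installed in compiled form; this text tells all that it offers.
- The arm moves only by the tool move_arm, never from a script. Its argument "plan" is one flat list of numbers, 5 for each row, row after row: the shift along the tool's x, y, z in m, then the turn about the tool's z in degrees, then the gripper's target within -1 to 1 (fully open at 1, half-way at 0, shut at -1). In form: [dx, dy, dz, spin, claw, dx, dy, dz, spin, claw, ...]. A call has 1 to 12 rows; each row shifts and turns the commanded pose from where the row before left it, along the tool's axes as they then stand; what a row does not reach is not made up. A row lasts 1/8 s, in which the tool goes at most 62.5 mm and 10.7 degrees, less where a joint would pass 70% of its speed; a pose out of reach is approached as far as the arm can. A call is refused whole if a number of a shift passes 0.0625 or a number of a turn 10.7, either way. A call with a gripper value outside its range is refused whole. The fingers move at their own pace and stop on an object; "force" is the grip in N (left out, the last holds). Time passes only in rows, so rows that do not move let the fingers close. It gives the time, the measured TCP pose, the force, the opening and the grip force at its end, in the units of the state.
- get_state(): the state, without advancing time (a new reading comes with each control period).
- camera(name): name is "scene" or "top" or "wrist"; returns (picture, depth): 400x640x3 uint8, red, green, blue; 400x640 float32, m along the optical axis (not along the pixel's ray), 0 where there is no reading.
- calibration(name): a dict with "intrinsics" (3x3 intrinsics, pixels), "k1" (the pictures are not rectified: a ray, as slopes to the right and down, at radius r is drawn at 1 + k1 r^2 times it, then the intrinsics apply), "world_to_cam" (4x4, takes a point from world to camera coordinates). Camera axes: x right, y down, z forward; pixel columns grow to the right and rows downward; lengths in m; the calibration is good to about 2 mm. A picture is of the moment at which its call begins: read the wrist's pose just before it. calibration takes no time and is no camera call; for the wrist camera it gives the pose at the moment of the call.
- arm.close_job(): hands the job in; it is judged then, once.
Trained networks look in the newest picture that a camera, given by its name, has taken for a name from the list of things; names that differ only in an ending like _2 or _b are one class to them, and where a whole thing is asked for, a point or a joint stands for the part that bears it (a point fixed in the world has none). Each returns a list of dicts, best first, with "p" (0 to 1); they miss things now and then, are a little off and sometimes report something else, mostly with a low value. They report only what shows in the picture. A call takes as long as a camera call.
- boxes_of(camera, query): "xyz" ([x, y, z] in m, in world coordinates, good to about 4 mm: the middle of the surface that is visible of it).
- cut_out(camera, query): "mask" (400x640 bool, what is visible of it).
The state is a dict: "clock": time; "joints": joint angles; "dq": joint speeds; "joint_efforts": joint torques, N m; "tcp_pos": TCP position; "eef_rot": TCP orientation; "contact_force": force on the tool from outside, world axes, zero at the start; "wrist_torque": the same for the moment, N m; "finger_gap": finger opening in m; "finger_force": force on a finger pad.
Only numpy, scipy, OpenCV 4.12 (cv2) and the standard library are available. Lean on these libraries where they do the work, as an engineer would, in place of code of your own. Each camera call takes 0.05 s, during which the arm holds its last target. There are 200 camera calls.

## Task

Get the paint-jar roller going in third speed. Without taking the gear lever between your fingers, push it with the fingertips or the outside of the fingers out of the left-hand slot, through the gap to the right, then forward (away from you) as far as it goes into the third slot, the one marked with three dots; only then press the green start button right down and let it come up again. Leave the red stop button, the jar on the rollers and everything else on the desk as they are.

Things in the scene. Friction and masses are not known exactly. Their poses are not given: they have to be found in the camera images.
- jar_roller: Dark green bench machine on a grey base plate, 290 mm deep (x), 210 mm wide (y), fixed on the desk, yaw up to 0.18. Origin: on the desk under its middle; x to its back (away from the robot), y to the left, z up. Front right: gearbox with a bright steel gate plate and the gear lever. Front left: dark control box, 110 x 72 mm, top 108 mm high, with two push buttons. Back: two rollers with a jar lying on them.
- gate_centre (a point): Middle of the H gate in the plate's top face: x -90, y -50, z 118 mm from the machine's origin, axes as the machine's. Two slots run front to back (x), 36 mm between centres, joined half-way by a cross slot (y). Slots 18 mm wide, stem 12 mm, corners rounded. Black dots: 1 = left slot's far end, 2 = left near, 3 = right far, 4 = right near. Casing 110 x 100 mm.
- lever_pivot (a point): The point the gear lever swings about, inside the gearbox 88 mm below gate_centre (30 mm above the desk), axes as the machine's. With a = gear_ahead and c = gear_across the knob's centre lies from here at x = 170 sin(a), y = -170 sin(c) cos(a), z = 170 cos(c) cos(a) mm in the machine's axes.
- knob (a point): Centre of the lever's round black knob, a ball of 36 mm diameter on a 12 mm steel stem, 170 mm from the pivot; upright it stands 82 mm above the gate plate, 200 mm above the desk. It begins anywhere along the left slot. Fully home in third it is about 44 mm further back (+x) than gate_centre and 34 mm to its right (-y).
- gear_ahead (a joint): Lean of the lever along its slot, rad: positive = away from the robot (machine +x), 0 = in line with the cross slot. The slots' ends stop it at about +0.265 and -0.265; it passes along the cross slot while within about 0.035 of 0 (the rounded corners ease it in from a little more). It takes 2 to 3 N at the knob, has no spring or detent and stays where it is left.
- gear_across (a joint): Lean of the lever sideways, rad: positive = to the right (machine -y). Left slot about -0.20 (-0.235 to -0.17), right slot about +0.20 (+0.17 to +0.235, where the gate's side stops it). 2 to 3 N at the knob; stays where it is left.
- roller_bed (a point): Middle of the roller bed, level with the tops of the two black rollers, 92 mm above the desk and 70 mm behind the machine's origin. The rollers run along y; the jar on them reaches up to 135 mm above the desk, the end cheeks up to 111 mm.
- start_top (a point): Middle of the top of the green start button (26 mm across, in a dark collar 42 mm across): x -119, y +65, z 130 mm from the machine's origin while up; pressed straight down.
- start (a joint): Travel of the green start button, m: 0 = up, 0.006 = fully down. It springs back up; fully down takes about 5 N.
- stop_top (a point): Middle of the top of the red stop button, same size, 58 mm behind the green one (x -61, y +65, z 130 mm from the machine's origin).
- stop (a joint): Travel of the red stop button, m: 0 = up, 0.006 = fully down. To be left alone.
- rolling_jar: Small jar of dark red paint with a gold lid, 50 mm across and 58 mm long, lying loose on its side on the two rollers. The origin is the centre of its foot. To be left alone.
- jar_black: Jar of grey-black paint with a white lid, 53 mm across, 68 mm high, standing loose on the desk to the left in front of the robot. Origin: centre of its underside.
- jar_teal: Jar of teal paint with a gold lid, 50 mm across, 58 mm high, standing loose in the same row. Origin: centre of its underside.
- jar_check: Jar of salmon paint with a red and white checked lid, 53 mm across, 68 mm high, standing loose in the same row. Origin: centre of its underside.
- brush: Paint brush, 191 mm long, 7 mm thick, lying loose near the desk's front edge in front of those jars. Origin: under its middle.
- jar_green: Tall jar of grey-green paint with a gold lid, 52 mm across, 100 mm high, standing loose to the left behind the green parts boxes. Origin: centre of its underside.
- bottle: Small yellow paint bottle with a dark cap, 30 mm across, 58 mm high, standing loose behind the tall jar. Origin: centre of its underside.

How it is judged:
By the outcome, as a careful person would: the job done as asked, in the order asked, and still so for the second after the job is handed in, with the robot touching nothing.
It also fails if it takes over 48 s, if anything falls off the work surface, if the arm or the gripper's body presses on something with over 40 N, if the wrist force passes 120 N, or if a joint passes its speed limit or range.

## Working session

There is one attempt and no reset: what is moved stays moved. The work goes in short steps, Python scripts to look and compute and a tool call to move; the robot and the scene stay as the last step left them, time stands still between calls to the robot, and variables do not carry over. Pictures are saved under pics/ and viewed, at most 10 in all, crops included, and the job is handed in when it is done.

Besides the shell and the picture viewer there is one more tool, called after "Request:" in YAML: its name, and indented under it one key for each argument. move_arm: Moves the arm, as the interface text tells. Its arguments: {"type":"object","properties":{"plan":{"type":"array","items":{"type":"number"}},"force":{"type":"number"}},"required":["plan"]}

```bash
mkdir -p pics; cat > h.py <<'E'
import numpy as np, cv2
from cell import get_state, camera, calibration, arm, boxes_of, cut_out
def save(pic,n): cv2.imwrite('pics/'+n,pic[:,:,::-1])
def cloud(d,c):
    K=np.array(c['intrinsics']);k1=c['k1']
    v,u=np.mgrid[:400,:640].astype(float)
    pts=np.stack([u.ravel(),v.ravel()],1)[:,None]
    n=cv2.undistortPoints(pts,K,np.array([k1,0,0,0,0.]))[:,0]
    P=np.c_[n*d.reshape(-1,1),d.reshape(-1,1),np.ones(d.size)]
    W=(np.linalg.inv(np.array(c['world_to_cam']))@P.T).T[:,:3].reshape(400,640,3)
    W[d<=0]=np.nan
    return W
E
python3 - <<'E'
from h import *
s=get_state();print(s['clock'],s['tcp_pos'],s['eef_rot'],s['finger_gap'],arm.tcp_to_grasp)
for cam in ['top','scene']:
    p,d=camera(cam);save(p,cam+'0.png');c=calibration(cam);np.save(cam+'.npy',cloud(d,c))
    for q in ['jar_roller','knob','start_top','stop_top','rolling_jar']:
        print(cam,q,[(np.round(b['xyz'],4).tolist(),round(b['p'],2)) for b in boxes_of(cam,q)[:2]])
E
```

```text
0.0 [ 0.19992085 -0.59162778  0.23027972] [-9.61664879e-04  9.86754300e-01  1.62218978e-01 -1.70977663e-04] 0.08562822574052872 0.0187
top jar_roller [([0.6188, -0.0555, 0.0928], 0.8), ([0.6844, 0.1385, 0.0999], 0.37)]
top knob [([0.5672, -0.0668, 0.2125], 0.8)]
top start_top []
top stop_top [([0.5866, 0.0167, 0.1321], 0.67), ([0.5701, -0.0671, 0.2112], 0.38)]
top rolling_jar [([0.7035, -0.0479, 0.1273], 0.8), ([0.616, -0.0558, 0.0923], 0.37)]
scene jar_roller [([0.5817, -0.0906, 0.0897], 0.9)]
scene knob [([0.5644, -0.0739, 0.1966], 0.78)]
scene start_top [([0.5801, -0.0949, 0.0931], 0.47), ([0.6859, 0.1279, 0.0745], 0.2)]
scene stop_top [([0.5619, -0.0769, 0.1987], 0.23)]
scene rolling_jar [([0.7066, -0.0594, 0.1247], 0.76)]
```

View pics/top0.png

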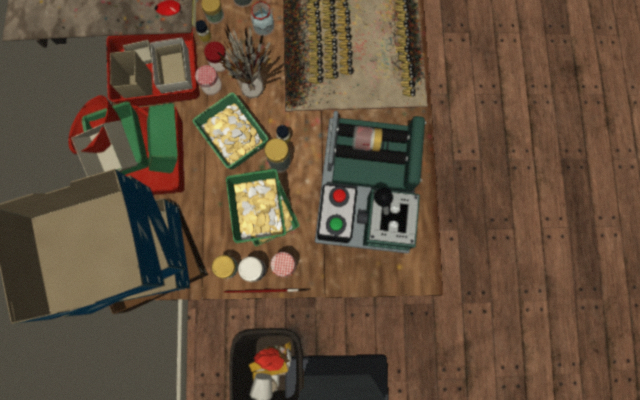

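View pics/scene0.png

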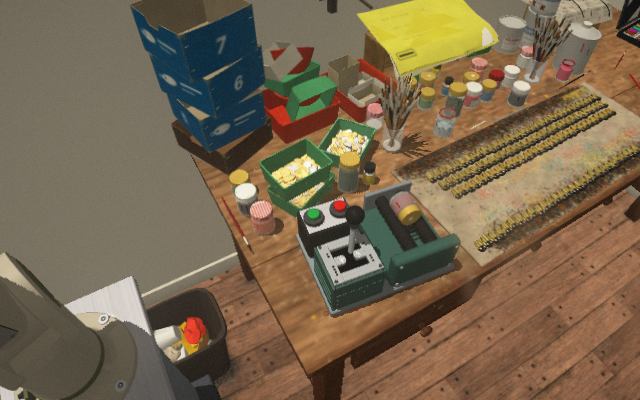

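The top picture shows the knob at about (383,195), at the far end of the left slot (first gear). Green is at (336,224), red at (339,196) and the gate's middle near (393,220). The machine is turned slightly clockwise. Next I fit its pose.

```bash
python3 - <<'E'
from h import *
for cam in ['top','scene']:
    W=np.load(cam+'.npy');p=cv2.imread(f'pics/{cam}0.png');hsv=cv2.cvtColor(p,cv2.COLOR_BGR2HSV)
    H,S,V=[hsv[:,:,i].astype(int) for i in range(3)]
    X,Y,Z=[W[:,:,i] for i in range(3)]
    near=(X>.4)&(X<.85)&(Y>-.25)&(Y<.12)
    g=near&(H>45)&(H<80)&(S>150)&(V>90)&(Z>.11)
    r=near&((H<8)|(H>172))&(S>150)&(V>90)&(Z>.11)&(X<.63)
    k=near&(Z>.165)&(Z<.26)
    pl=near&(Z>.114)&(Z<.124)&(S<60)&(V>80)
    for n,m in zip('grkp',[g,r,k,pl]): 
        if m.sum(): print(cam,n,m.sum(),np.round(np.nanmedian(W[m],0),4),np.round(np.nanmin(W[m],0),4),np.round(np.nanmax(W[m],0),4))
    if g.sum() and r.sum():
        a=np.nanmean(W[g],0);b=np.nanmean(W[r],0);dd=b-a;print('yaw btn',np.arctan2(dd[1],dd[0]),np.linalg.norm(dd[:2]))
    if pl.sum():
        R=cv2.minAreaRect(W[pl][:,:2].astype(np.float32)*1000);print('plate',R)
    b=near&(Z>.03)&(Z<.2)
    R=cv2.minAreaRect(W[b][:,:2].astype(np.float32)*1000);print('machine',R)
    K=W[k]
    if len(K)>10:
        A=np.c_[2*K,np.ones(len(K))]
        from scipy.optimize import least_squares
        f=least_squares(lambda c:np.linalg.norm(K-c,axis=1)-.018,np.nanmedian(K,0)-[0,0,.01],loss='soft_l1',f_scale=.002)
        print('knob',f.x,f.cost)
E
```

```text
top g 115 [0.5311 0.0209 0.1303] [0.5208 0.0107 0.1223] [0.5431 0.0326 0.1354]
top r 134 [0.5892 0.0135 0.1298] [0.5765 0.0007 0.1181] [0.6039 0.0255 0.1354]
top k 290 [ 0.5685 -0.0641  0.2075] [ 0.5532 -0.0836  0.1897] [ 0.5876 -0.0484  0.2178]
top p 1410 [ 0.5345 -0.0985  0.1184] [ 0.4916 -0.1459  0.114 ] [0.7034 0.0412 0.1239]
yaw btn -0.13823902876412095 0.05784648723557857
plate ((598.381103515625, -56.15717315673828), (189.32858276367188, 195.94522094726562), 81.17442321777344)
machine ((607.4005126953125, -27.714279174804688), (344.8731994628906, 295.3848571777344), 0.006919709034264088)
knob [ 0.57099773 -0.06622898  0.19535586] 0.0001782118567052778
scene g 88 [0.5318 0.0213 0.1288] [0.5205 0.0109 0.1261] [0.5438 0.0333 0.1319]
scene r 114 [0.5883 0.0124 0.1282] [0.5771 0.0016 0.1175] [0.6064 0.0341 0.1316]
scene k 355 [ 0.5659 -0.0721  0.203 ] [ 0.5535 -0.0832  0.1652] [ 0.5873 -0.0506  0.2127]
scene p 1606 [ 0.5417 -0.0965  0.1169] [ 0.4909 -0.1454  0.114 ] [0.7385 0.0414 0.1238]
yaw btn -0.15533263267058972 0.05754725442702645
plate ((616.8555297851562, -60.241546630859375), (178.50791931152344, 232.2986602783203), 82.4430160522461)
machine ((607.3994140625, -27.706451416015625), (344.96343994140625, 295.24481201171875), 0.03820512443780899)
knob [ 0.57139435 -0.06472334  0.19262722] 0.00043112493609327875
```

```bash
cat >> h.py <<'E'
from scipy.spatial.transform import Rotation as Ro
YAW=-0.145; GATE=np.array([.5435,-.097])
def m2w(x,y): # mm rel. gate, machine axes -> world
    c,s=np.cos(YAW),np.sin(YAW); return GATE+np.array([c*x-s*y,s*x+c*y])/1000
def w2m(p):
    c,s=np.cos(YAW),np.sin(YAW); d=(np.array(p[:2])-GATE)*1000; return np.array([c*d[0]+s*d[1],-s*d[0]+c*d[1]])
def shift(target):
    s=get_state();q=s['eef_rot'];R=Ro.from_quat([q[1],q[2],q[3],q[0]]).as_matrix()
    return R.T@(np.array(target)-s['tcp_pos'])
E
python3 - <<'E'
from h import *
for cam in ['top','scene']:
    W=np.load(cam+'.npy');p=cv2.imread(f'pics/{cam}0.png');hsv=cv2.cvtColor(p,cv2.COLOR_BGR2HSV)
    S=hsv[:,:,1].astype(int);V=hsv[:,:,2].astype(int);Z=W[:,:,2]
    M=np.stack([((W[:,:,0]-GATE[0])*np.cos(YAW)+(W[:,:,1]-GATE[1])*np.sin(YAW))*1000,(-(W[:,:,0]-GATE[0])*np.sin(YAW)+(W[:,:,1]-GATE[1])*np.cos(YAW))*1000],-1)
    near=(np.abs(M[:,:,0])<70)&(np.abs(M[:,:,1])<58)
    pl=near&(Z>.112)&(Z<.124)
    lab=cv2.connectedComponentsWithStats(pl.astype(np.uint8));i=1+np.argmax(lab[2][1:,4]);pl=lab[1]==i
    print(cam,cv2.minAreaRect(M[pl].astype(np.float32)),np.percentile(M[pl],[1,50,99],axis=0).round(1).tolist())
    # collar profile
    g=m2w(-29,115)
    r=np.hypot(W[:,:,0]-g[0],W[:,:,1]-g[1])*1000
    print([(a,round(float(np.nanmedian(Z[(r>=a)&(r<a+3)])),4)) for a in range(0,30,3)], Z[r<30].max())
k=[.571,-.0655]
print('knob m',w2m(k))
a=np.r_[m2w(23+46,36),.25]
print(a,shift(a))
E
```

```text
top ((1.05859375, 0.9600486755371094), (96.662841796875, 105.05489349365234), 89.83089447021484) [[-48.2, -43.3], [-10.3, -3.9], [50.4, 45.5]]
[(0, 0.1311), (3, 0.1307), (6, 0.1308), (9, 0.1301), (12, 0.1218), (15, 0.1204), (18, 0.1199), (21, 0.1097), (24, 0.1086), (27, 0.1079)] 0.1354308946928251
scene ((2.2269821166992188, 2.093372344970703), (100.94415283203125, 91.67234802246094), 1.5480104684829712) [[-47.7, -42.5], [-2.0, -2.6], [51.1, 45.8]]
[(0, 0.1286), (3, 0.1291), (6, 0.129), (9, 0.1266), (12, 0.1197), (15, 0.1187), (18, 0.1148), (21, 0.1075), (24, 0.1029), (27, 0.105)] 0.1318898053784311
knob m [22.65990088 35.14297785]
[ 0.61697763 -0.07134777  0.25      ] [ 0.56166713 -0.35991435 -0.01867742]
```

Request:
move_arm:
  plan: [0,0,-0.007,9,-1,0,0,-0.007,9,-1,0,0,-0.006,9,-1,0.024,-0.041,0,0,-1,0.024,-0.041,0,0,-1,0.024,-0.041,0,0,-1,0.024,-0.041,0,0,-1,0.024,-0.041,0,0,-1,0.024,-0.041,0,0,-1,0.024,-0.041,0,0,-1,0.024,-0.041,0,0,-1,0.024,-0.041,0,0,-1]
  force: 40

```text
clock: 2.1
tcp_pos: [0.4681, -0.2571, 0.2516]
eef_rot: [0.0, 0.997, -0.073, 0.0]
contact_force: [0.7, -0.9, -0.2]
finger_gap: 0.0002
finger_force: 0.0
```

Request:
move_arm:
  plan: [0.024,-0.041,0,0,-1,0.024,-0.041,0,0,-1,0.024,-0.041,0,0,-1,0.024,-0.041,0,0,-1,0.024,-0.041,0,0,-1,0,0,0,0,-1]

```text
clock: 2.85
tcp_pos: [0.6171, -0.0675, 0.2507]
eef_rot: [-0.001, 0.998, -0.069, -0.0]
contact_force: [-0.7, -1.2, 0.2]
finger_gap: 0.0
finger_force: 0.0
```

```bash
python3 - <<'E'
from h import *
s=get_state();q=s['eef_rot'];R=Ro.from_quat([q[1],q[2],q[3],q[0]]).as_matrix()
print(s['clock'],s['tcp_pos'],w2m(s['tcp_pos']),'tool x ang',np.arctan2(R[1,0],R[0,0]),R[:,2],s['finger_gap'],s['contact_force'])
print(shift(np.r_[m2w(67,36),.175]))
p,d=camera('wrist');save(p,'w1.png');np.save('w1.npy',cloud(d,calibration('wrist')))
E
```

```text
2.85 [ 0.617094   -0.0675058   0.25068247] [68.56001414 39.81846028] tool x ang -0.1383307989525456 [-1.92346226e-04  2.91051730e-03 -9.99995746e-01] 1.6881303816826863e-05 [-0.68707722 -1.22003279  0.20793536]
[-0.00154065  0.00402412  0.07567221]
```

View pics/w1.png

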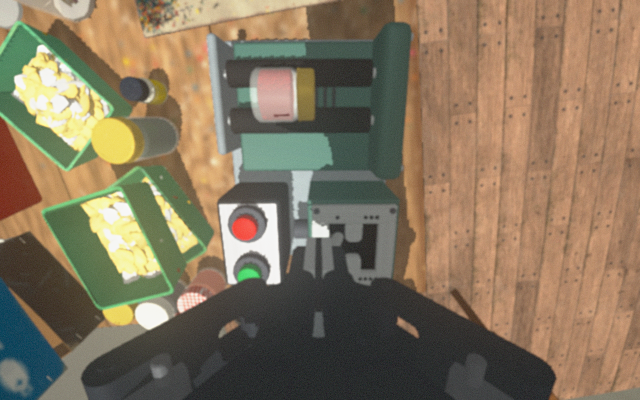

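The wrist view lines up with the machine: slots at (370,245), buttons at (243,228) and (248,272), and the fingertips just behind the knob. I'll go down and push it back towards neutral.

Request:
move_arm:
  plan: [0,0.004,0.025,0,-1,0,0,0.025,0,-1,-0.002,0,0.025,0,-1,-0.008,0,0,0,-1,-0.007,0,0,0,-1,-0.006,0,0,0,-1,-0.006,0,0,0,-1,-0.005,0,0,0,-1,0,0,0,0,-1]

```text
clock: 4.03
tcp_pos: [0.5813, -0.0716, 0.1767]
eef_rot: [-0.0, 0.997, -0.073, 0.0]
contact_force: [1.6, 0.1, 1.6]
finger_gap: -0.0001
finger_force: 0.7
```

```bash
cat >> h.py <<'E'
from scipy.optimize import least_squares
def knob(cams=('scene','top')):
    s=get_state();t=w2m(s['tcp_pos']);print('t',s['clock'],'tcp m',t.round(1),s['tcp_pos'].round(4)[2],'F',s['contact_force'].round(1))
    for cam in cams:
        p,d=camera(cam);W=cloud(d,calibration(cam));save(p,f'{cam}_{int(s["clock"]*1000)}.png')
        X,Y,Z=[W[:,:,i] for i in range(3)]
        M=np.stack([((X-GATE[0])*np.cos(YAW)+(Y-GATE[1])*np.sin(YAW))*1000,(-(X-GATE[0])*np.sin(YAW)+(Y-GATE[1])*np.cos(YAW))*1000],-1)
        bx=boxes_of(cam,'knob');mk=[]
        print(cam,'net',[(w2m(b['xyz']).round(1).tolist(),round(b['xyz'][2],3),round(b['p'],2)) for b in bx[:2]])
        c=cut_out(cam,'knob')
        if c:
            m=c[0]['mask']&(Z>.165)&(Z<.24)&(np.abs(M[:,:,0])<75)&(np.abs(M[:,:,1])<65)&(np.hypot(M[:,:,0]-t[0],M[:,:,1]-t[1])>20)
            if m.sum()>15:
                # constrained to the lever sphere: fit a, c
                K=W[m]
                def ctr(ac):
                    a,c=ac;xy=m2w(170*np.sin(a),-170*np.sin(c)*np.cos(a));return np.r_[xy,.03+.17*np.cos(c)*np.cos(a)]
                f=least_squares(lambda v:np.linalg.norm(K-ctr(v),axis=1)-.018,[0,0],loss='soft_l1',f_scale=.002)
                a_,c_=f.x;print(cam,'fit a,c',f.x.round(3),'m',w2m(ctr(f.x)).round(1),m.sum(),round(np.sqrt(2*f.cost/m.sum())*1000,2))
E
python3 -c "
from h import *
knob()"
```

```text
t 4.025 tcp m [33.7 30.6] 0.1767 F [1.6 0.1 1.6]
scene net [([4.9, 25.8], 0.196, 0.93)]
scene fit a,c [ 0.032 -0.219] m [ 5.5 36.9] 323 1.91
top net [([-1.5, 35.2], 0.214, 0.72)]
top fit a,c [ 0.028 -0.204] m [ 4.8 34.4] 259 1.01
```

Request:
move_arm:
  plan: [-0.003,0,0,0,-1,-0.002,0,0,0,-1,0,0,0,0,-1]

```text
clock: 4.7
tcp_pos: [0.5764, -0.0711, 0.1764]
eef_rot: [-0.0, 0.997, -0.073, 0.0]
contact_force: [2.5, 0.3, 0.8]
finger_gap: 0.0003
finger_force: 0.8
```

Request:
move_arm:
  plan: [0.014,0,0,0,-1,0,-0.025,0,0,-1,0,-0.026,0,0,-1,-0.02,0,0,0,-1,-0.021,0,0,0,-1,0,0,0,0,-1,0,0,0,0,-1]

```text
clock: 5.58
tcp_pos: [0.5575, -0.0171, 0.1763]
eef_rot: [0.0, 0.997, -0.073, 0.0]
contact_force: [-0.5, -0.4, 0.2]
finger_gap: -0.0003
finger_force: 0.0
```

```bash
python3 -c "
from h import *
knob()"
```

```text
t 5.575 tcp m [ 2.3 81.1] 0.1763 F [-0.5 -0.4  0.2]
scene net [([-0.9, 24.3], 0.198, 0.98)]
top net [([-4.0, 128.1], 0.102, 0.32)]
```

Request:
move_arm:
  plan: [-0.002,0.008,0,0,-1,0,0.008,0,0,-1,0,0.007,0,0,-1,0,0.007,0,0,-1,0,0.007,0,0,-1,0,0.007,0,0,-1,0,0,0,0,-1]

```text
clock: 6.75
tcp_pos: [0.5486, -0.0612, 0.1762]
eef_rot: [0.0, 0.997, -0.073, -0.0]
contact_force: [0.6, 0.8, 0.3]
finger_gap: 0.0002
finger_force: 0.0
```

```bash
python3 -c "
from h import *
knob()"
```

```text
t 6.75 tcp m [-0.1 36.1] 0.1762 F [0.6 0.8 0.3]
scene net [([0.9, -0.6], 0.203, 0.55)]
scene fit a,c [ 0.007 -0.031] m [1.2 5.2] 305 1.91
top net []
```

Request:
move_arm:
  plan: [0,0.007,0,0,-1,0,0.007,0,0,-1,0,0.007,0,0,-1,0,0.007,0,0,-1,0,0.006,0,0,-1,0,0.003,0,0,-1,0,0,0,0,-1]

```text
clock: 7.92
tcp_pos: [0.5433, -0.0971, 0.1761]
eef_rot: [0.0, 0.997, -0.073, -0.0]
contact_force: [-0.4, 0.5, 0.8]
finger_gap: -0.0001
finger_force: 0.0
```

```bash
python3 -c "
from h import *
knob(['scene'])"
```

```text
t 7.925 tcp m [-0.2 -0.2] 0.1761 F [-0.4  0.5  0.8]
scene net [([1.8, -35.9], 0.201, 0.92)]
scene fit a,c [0.011 0.178] m [  1.9 -30.1] 260 1.34
```

Request:
move_arm:
  plan: [0,0.003,0,0,-1,0,0,0,0,-1,0,-0.014,0,0,-1,-0.022,0,0,0,-1,-0.024,0,0,0,-1,0,0.022,0,0,-1,0,0.022,0,0,-1,0,0,0,0,-1]

```text
clock: 9.07
tcp_pos: [0.493, -0.1236, 0.1764]
eef_rot: [0.0, 0.997, -0.074, 0.0]
contact_force: [-0.4, 0.4, 0.2]
finger_gap: 0.0
finger_force: 0.0
```

```bash
python3 -c "
from h import *
knob()"
```

```text
t 9.075 tcp m [-46.1 -33.6] 0.1764 F [-0.4  0.4  0.2]
scene net [([0.9, -38.6], 0.207, 0.72), ([89.1, -10.9], 0.079, 0.64)]
top net [([-0.8, -19.8], 0.162, 0.53)]
top fit a,c [0.06  0.043] m [10.2 -7.3] 44 2.29
```

Request:
move_arm:
  plan: [0.008,0,0,0,-1,0.008,0,0,0,-1,0.007,0,0,0,-1,0.007,0,0,0,-1,0.007,0,0,0,-1,0.007,0,0,0,-1,0.007,0,0,0,-1,0.006,0,0,0,-1,0,0,0,0,-1]

```text
clock: 10.5
tcp_pos: [0.5499, -0.1308, 0.176]
eef_rot: [-0.0, 0.997, -0.073, -0.0]
contact_force: [0.2, 0.1, -1.3]
finger_gap: -0.0003
finger_force: 0.5
```

```bash
python3 -c "
from h import *
knob()"
```

```text
t 10.5 tcp m [ 11.2 -32.5] 0.176 F [ 0.2  0.1 -1.3]
scene net [([153.9, 54.5], 0.128, 0.55)]
scene fit a,c [0.221 0.208] m [ 37.3 -34.3] 28 0.75
top net []
```

Nearly home. I'll press gently until it meets the stop.

Request:
move_arm:
  plan: [0.003,0,0,0,-1,0.002,0,0,0,-1,0,0,0,0,-1]

```text
clock: 11.18
tcp_pos: [0.5546, -0.1316, 0.1761]
eef_rot: [-0.0, 0.997, -0.073, -0.0]
contact_force: [-1.6, -0.1, -1.4]
finger_gap: -0.0
finger_force: 0.8
```

Request:
move_arm:
  plan: [0.002,0,0,0,-1,0.001,0,0,0,-1,0,0,0,0,-1]

```text
clock: 11.55
tcp_pos: [0.5571, -0.1319, 0.1761]
eef_rot: [-0.0, 0.997, -0.073, -0.001]
contact_force: [-4.6, 0.6, -2.1]
finger_gap: -0.0002
finger_force: 2.1
```

Request:
move_arm:
  plan: [0.0015,0,0,0,-1,0,0,0,0,-1]

```text
clock: 11.8
tcp_pos: [0.5579, -0.132, 0.1759]
eef_rot: [-0.0, 0.997, -0.073, -0.001]
contact_force: [-7.8, 1.8, -0.3]
finger_gap: -0.0007
finger_force: 4.0
```

Request:
move_arm:
  plan: [0.0015,0,0,0,-1,0,0,0,0,-1]

```text
clock: 12.05
tcp_pos: [0.5584, -0.1321, 0.1758]
eef_rot: [-0.0, 0.997, -0.073, -0.002]
contact_force: [-13.1, 2.5, 2.8]
finger_gap: -0.0001
finger_force: 6.3
```

The force is up to 13 N with no more travel, so the lever is on its stop. I'll back off, rise and look.

Request:
move_arm:
  plan: [-0.025,0,0,0,-1,-0.025,0,0,0,-1,0,0,-0.035,0,-1,0,-0.05,-0.03,0,-1,0,-0.05,0,0,-1,0,-0.049,0,0,-1,0,0,0,0,-1,0,0,0,0,-1]

```text
clock: 13.05
tcp_pos: [0.5332, 0.0217, 0.2418]
eef_rot: [0.0, 0.997, -0.073, 0.001]
contact_force: [0.7, -1.3, -0.1]
finger_gap: 0.0003
finger_force: 0.0
```

```bash
python3 - <<'E'
from h import *
knob()
print(shift(np.r_[m2w(-29,115),.136]))
p,d=camera('wrist');save(p,'w2.png')
import glob
f=sorted(glob.glob('pics/scene_1*.png'))[-1];a=cv2.imread(f)[150:330,260:480];cv2.imwrite('pics/crop.png',cv2.resize(a,None,fx=3,fy=3))
E
```

```text
t 13.05 tcp m [-27.3 116. ] 0.2418 F [ 0.7 -1.3 -0.1]
scene net [([40.8, 3.6], 0.09, 0.62), ([39.5, -33.2], 0.198, 0.6)]
scene fit a,c [0.288 0.194] m [ 48.3 -31.4] 343 1.45
top net [([44.1, -39.2], 0.209, 0.61), ([-174.1, 252.8], 0.004, 0.41)]
top fit a,c [0.275 0.198] m [ 46.2 -32.2] 123 0.94
[-0.0012366   0.00036367  0.10538662]
```

View pics/crop.png

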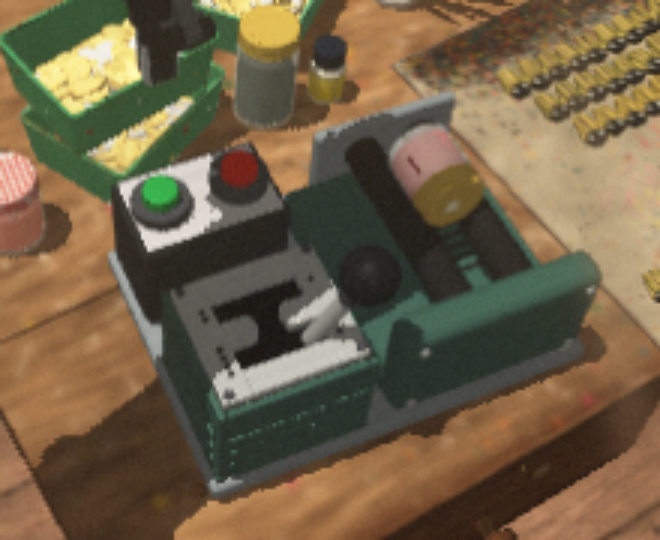

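View pics/w2.png

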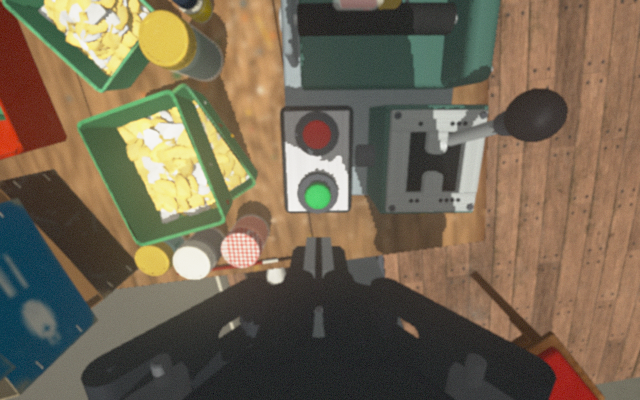

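The crop shows the lever leaning fully back in the far right slot (knob at (370,275)), and the fit agrees with third gear home. The wrist view shows green at (317,195), straight ahead of the fingertips in the image. Now the press.

Request:
move_arm:
  plan: [-0.001,0,0.04,0,-1,0,0,0.04,0,-1,0,0,0.02,0,-1,0,0,0.005,0,-1,0,0,0.003,0,-1,0,0,0.003,0,-1,0,0,0,0,-1]

```text
clock: 14.28
tcp_pos: [0.5319, 0.0224, 0.1308]
eef_rot: [-0.0, 0.997, -0.073, 0.0]
contact_force: [0.7, -0.5, -0.6]
finger_gap: -0.0
finger_force: 0.0
```

Request:
move_arm:
  plan: [0,0,0.003,0,-1,0,0,0.002,0,-1,0,0,0,0,-1]

```text
clock: 14.65
tcp_pos: [0.5321, 0.0224, 0.1258]
eef_rot: [-0.0, 0.997, -0.073, 0.001]
contact_force: [1.1, 0.0, 4.8]
finger_gap: -0.0
finger_force: 2.1
```

Request:
move_arm:
  plan: [0,0,0.002,0,-1,0,0,0,0,-1]

```text
clock: 14.9
tcp_pos: [0.5321, 0.0224, 0.1245]
eef_rot: [-0.0, 0.997, -0.073, 0.001]
contact_force: [-3.4, -0.2, 12.1]
finger_gap: 0.0
finger_force: 6.0
```

Request:
move_arm:
  plan: [0,0,0.0015,0,-1,0,0,0,0,-1]

```text
clock: 15.15
tcp_pos: [0.5322, 0.0224, 0.1243]
eef_rot: [0.0, 0.997, -0.073, 0.001]
contact_force: [-7.5, -1.3, 22.5]
finger_gap: 0.0001
finger_force: 11.5
```

Request:
move_arm:
  plan: [0,0,-0.01,0,-1,0,0,-0.03,0,-1,0,0,-0.05,0,-1,-0.02,0,-0.04,0,-1,-0.03,0,0,0,-1,0,0,0,0,-1,0,0,0,0,-1]

```text
clock: 16.02
tcp_pos: [0.4821, 0.0293, 0.2514]
eef_rot: [0.0, 0.997, -0.073, -0.0]
contact_force: [-0.9, -0.5, -0.2]
finger_gap: 0.0001
finger_force: 0.0
```

```bash
python3 - <<'E'
from h import *
knob()
p,d=camera('wrist');W=cloud(d,calibration('wrist'))
p,d=camera('scene');W=cloud(d,calibration('scene'));cv2.imwrite('pics/end.png',cv2.resize(p[150:330,260:480,::-1],None,fx=3,fy=3))
for n,x in (('green',-29),('red',29)):
    g=m2w(x,115);r=np.hypot(W[:,:,0]-g[0],W[:,:,1]-g[1]);print(n,np.nanmedian(W[:,:,2][r<.007]))
E
```

```text
t 16.025 tcp m [-79.  116.1] 0.2514 F [-0.9 -0.5 -0.2]
scene net [([36.5, -31.5], 0.198, 0.64), ([38.8, 2.4], 0.096, 0.37)]
scene fit a,c [0.289 0.193] m [ 48.4 -31.3] 328 1.45
top net [([161.2, 4.3], 0.089, 0.73), ([39.3, -27.0], 0.206, 0.53)]
top fit a,c [0.277 0.202] m [ 46.5 -32.8] 271 1.51
green 0.1287095807401033
red 0.12831673852917502
```

View pics/end.png

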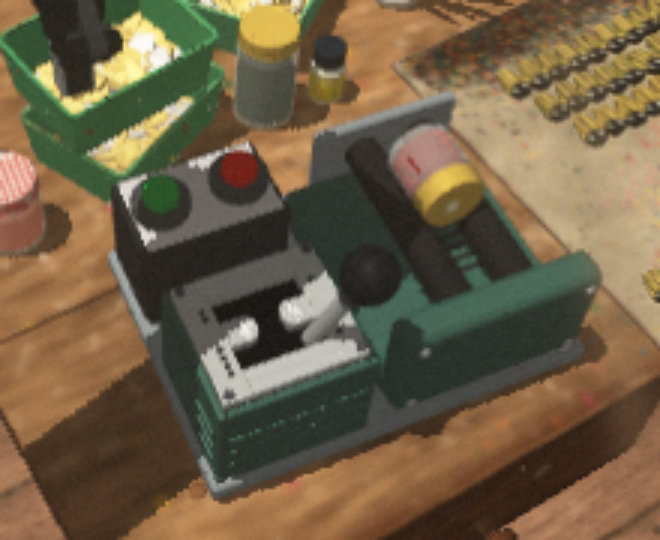

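The lever is still home in third (knob at (370,275)). Green is back up at (160,195), red at (240,168) is untouched, the jar is in place and the robot is clear.

```bash
python3 -c "
from cell import arm
print(arm.close_job())"
```

```text
the job is handed in; nothing more can be done
None
```

The job is handed in at about 16 s: the lever was pushed home into third, then the green button was pressed fully down and came back up. The red button and the jar on the rollers looked unmoved in the last picture; I didn't separately check the other loose things on the desk.

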